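# Empty the boil-out bath onto the draining rack

### The arm

A 6-joint arm with a two-finger parallel gripper is mounted at the origin on a cart in front of the work surface, level with it; the furniture and walls round the work are solid. World frame = base frame: x ahead of the robot, y to its left, z up, the work surface at z = 0. Lengths are in m, angles in rad, forces in N, time in s.
With the tool pointing down it reaches from about 0.25 to 0.775 m from the base axis. Payload 4 kg.
Tool frame: the origin (TCP) lies at the very end of the fingers, on their centre line; the grasp point (between the pads) lies 19 mm behind it; z points along the fingers, y is the line along which they close (so a half turn about z gives the same grasp; the last joint's range is limited). The gripper opens to 94 mm and grips with 3 to 60 N. Pads are 16 mm wide; open, the fingers measure 119 mm over their backs; the gripper's body (75 mm by 177 mm) begins 78 mm behind the grasp point.
Start: joints at [-1.403, 0.087, 1.371, -0, 1.684, -0.103], TCP at [0.147, -0.53, 0.206] pointing down, gripper open.
Joint ranges: [-3.1, 3.1], [-0.76, 2.03], [0.27, 2.55], [-1.08, 4.22], [0.17, 2.65], [-2.57, 2.57]. Speed limits (rad/s): [2.79, 2.79, 3.14, 3.14, 3.14, 3.14].

### API

Orientations are given as a rotation vector (axis times angle).
In Python, from plant import arm gives the robot as it stands.
- The arm moves only by the shell command python3 -m creep 'ROWS'. ROWS is JSON, a list of rows, each a list of 7 numbers: the turn, a rotation vector about the tool's x, y, z in degrees, then the shift along the tool's x, y, z in cm, then the opening, from 0 (shut) to 1 (fully open). A call has 1 to 12 rows; each row is the pose to reach, as a shift and turn from the pose commanded when the call began, along the tool's axes at that moment; what a row does not reach only later rows make up. A row lasts 1/12 s, in which the tool goes at most 41.7 mm and 7.16 degrees, less where a joint would pass 70% of its speed; a pose out of reach is approached as far as the arm can. A call with a gripper value outside its range is refused whole. The fingers move at their own pace and stop on an object; the grip force is fixed at half the most. Time passes only in rows, so rows that repeat a pose let the fingers close. It gives the time, the measured TCP pose, the force, the opening and the grip force at its end, in the units of the state.
- arm.sense(): the state, without advancing time (a new reading comes with each control period).
- arm.read_camera(name): name is "scene" or "top" or "wrist"; returns a dict with "image" (384x512x3 uint8, red, green, blue), "range_z" (384x512 float32, m along the optical axis (not along the pixel's ray), 0 where there is no reading), "K" (3x3 intrinsics, pixels), "rvec" (rotation vector, rad) and "tvec" (3), from world to camera coordinates, as OpenCV has them. Camera axes: x right, y down, z forward; pixel columns grow to the right and rows downward; lengths in m; the calibration is good to about 2 mm. A picture is of the moment at which its call begins.
- arm.job_done(): hands the job in; it is judged then, once.
Trained networks look in the newest picture that a camera, given by its name, has taken for a name from the list of things; names that differ only in an ending like _2 or _b are one class to them, and where a whole thing is asked for, a point or a joint stands for the part that bears it (a point fixed in the world has none). Each returns a list of dicts, best first, with "score" (0 to 1); they miss things now and then, are a little off and sometimes report something else, mostly with a low value. They report only what shows in the picture. A call takes as long as a camera call.
- arm.masks_of(camera, label): "mask" (384x512 bool, what is visible of it).
- arm.spot_point(camera, label): "at" ([x, y, z] in m, in world coordinates, good to about 4 mm: a listed point, or the origin of a listed thing).
The state is a dict: "time": time; "joint_pos": joint angles; "qd": joint speeds; "joint_torque": joint torques, N m; "tool_pos": TCP position; "ee_rot": TCP orientation; "contact_force": force on the tool from outside, world axes, zero at the start; "ft_torque": the same for the moment, N m; "finger_gap": finger opening in m; "grip_force": force on a finger pad.
Only numpy, scipy, OpenCV 4.12 (cv2) and the standard library are available. Lean on these libraries where they do the work, as an engineer would, in place of code of your own. Each camera call takes 0.05 s, during which the arm holds its last target. There are 200 camera calls.

### The job

Isolate the boil-out bath: turn its rotary isolator from on to off, then swing its lockout hasp fully out. Then slide the drip tray along the bench until it lies square and centred under the draining rack's hooks, and after that move every flask carrier from the bath's hooks to a free pair of hooks on the draining rack, one at a time, keeping it level and never setting it down on the way. Leave the other things on the bench alone; if the tray gets knocked aside, put it back under the rack.

Things in the scene. Friction and masses are not known exactly. Their poses are not given: they have to be found in the camera images.
- bath: boil-out bath, drained: open steel tank 132 x 316 mm on a grey plinth, rim 100 mm above the bench. Origin under its middle on the bench; x away from its control front, y along it to the left, z up. Along its back a hook rail (12 mm bar 64 mm behind the middle, 200 mm up, posts at y = +-177 mm) with three pairs of upturned J hooks of 7 mm rod reaching forward over the tank
- rack: draining rack: the same rail with three pairs of hooks, 210 mm up, on two posts (64 mm behind the middle, y = +-185 mm) with feet 10 mm high, from 20 mm before to 90 mm behind the middle; open in front and underneath. Origin on the bench right below the middle seat; x away from its open front, y along the rail to the left, z up. Bath and rack may swap sides
- rack_seat_1 (a point): left (+y) pair of hooks of the rack: where the middle of a hung carrier's bar rests, 192 mm above the bench. The hooks stand 40 mm either side of it along the rack's y; each is a V trough of 7 mm rod, open upward, tip and back arm rising to 21 mm above this point, 44 mm apart at the mouth; the arm runs on to the rail 64 mm behind. Pairs are 105 mm apart
- rack_seat_2 (a point): middle pair of hooks of the rack: where the middle of a hung carrier's bar rests, 192 mm above the bench. The hooks stand 40 mm either side of it along the rack's y; each is a V trough of 7 mm rod, open upward, tip and back arm rising to 21 mm above this point, 44 mm apart at the mouth; the arm runs on to the rail 64 mm behind. Pairs are 105 mm apart
- rack_seat_3 (a point): right (-y) pair of hooks of the rack: where the middle of a hung carrier's bar rests, 192 mm above the bench. The hooks stand 40 mm either side of it along the rack's y; each is a V trough of 7 mm rod, open upward, tip and back arm rising to 21 mm above this point, 44 mm apart at the mouth; the arm runs on to the rail 64 mm behind. Pairs are 105 mm apart
- bath_seat_1 (a point): left (+y) pair of hooks of the bath: where a hung carrier's bar rests; as on the rack, but 182 mm above the bench
- bath_seat_2 (a point): middle pair of hooks of the bath: where a hung carrier's bar rests; as on the rack, but 182 mm above the bench
- bath_seat_3 (a point): right (-y) pair of hooks of the bath: where a hung carrier's bar rests; as on the rack, but 182 mm above the bench
- carrier_1: flask carrier (two or three hang in the bath; an absent one reads None): wire basket 82 x 64 mm with a brown flask fixed in it, stays up to a bar 8 mm thick, 98 mm long, along y; 0.4 to 0.65 kg. Origin under the basket, 126 mm below the bar's middle, z up. A black flat grip, 14 mm thick (x), 36 mm wide (y), stands over the bar, 129 to 165 mm above the origin; the basket is 28 mm high
- carrier_2: flask carrier (two or three hang in the bath; an absent one reads None): wire basket 82 x 64 mm with a brown flask fixed in it, stays up to a bar 8 mm thick, 98 mm long, along y; 0.4 to 0.65 kg. Origin under the basket, 126 mm below the bar's middle, z up. A black flat grip, 14 mm thick (x), 36 mm wide (y), stands over the bar, 129 to 165 mm above the origin; the basket is 28 mm high
- carrier_3: flask carrier (two or three hang in the bath; an absent one reads None): wire basket 82 x 64 mm with a brown flask fixed in it, stays up to a bar 8 mm thick, 98 mm long, along y; 0.4 to 0.65 kg. Origin under the basket, 126 mm below the bar's middle, z up. A black flat grip, 14 mm thick (x), 36 mm wide (y), stands over the bar, 129 to 165 mm above the origin; the basket is 28 mm high
- drip_tray: aluminium drip tray 124 x 290 mm, 18 mm high, 0.35 kg, on the bench in front of the rack. Origin under the middle of the pan, long side along y. A 12 mm round handle rises from its front (-x) edge and runs level from x = -82 to -150 mm at y = 0, its axis 44 mm above the bench. In place, its origin lies on the rack's origin, its axes along the rack's
- isolator_box: grey switch box 124 x 136 mm, 60 mm high, fixed to the bench in front of the bath. Origin under its middle, x away from the robot, y left, z up. On its top: the isolator handle, turning about x = 0, y = +10 mm, and the lockout hasp, pivoted at x = 0, y = -46 mm
- isolator (a joint): black wing handle on the box, vertical axis: wing 66 mm long, 14 mm thick, from 66 to 106 mm above the bench. 0 = on: wing along the box's y, white mark pointing at the hasp pivot (-y). Turns clockwise seen from above to pi/2 = off: wing along the box's x. Stiff (about 0.12 N m), stays where left. While on, it blocks the hasp
- hasp (a joint): flat steel hasp on the box, vertical pivot (0.06 N m, stays where left). 0 = tucked in, pointing along the box's +x; swings clockwise seen from above to pi/2 = fully out, pointing along -y past the box's side, its tail then blocking the handle. An upright tab 20 mm long (along the hasp), 9 mm thick, centred 54 mm from the pivot, stands from 71 to 105 mm above the bench
- cast_grey: plaster jaw cast 49 x 60 x 36 mm standing between bath and rack; origin under its middle; not part of the job
- crucible: fused-clay crucible, 53 mm wide, 44 mm high, standing between bath and rack; origin under its middle; not part of the job

How it is judged:
By the outcome, as a careful person would: the job done as asked, in the order asked, and still so for the second after the job is handed in, with the robot touching nothing.
Of carrier_1, carrier_2, carrier_3 only 2 to 3 are there at a start; the rules pass over those that are not, and their reading is None.
At some moment in a run one of drip_tray may be knocked a few centimetres aside while the robot is not near it.
It also fails if it takes over 210 s, if anything falls off the work surface, if the arm or the gripper's body presses on something with over 40 N, if the wrist force passes 120 N, or if a joint passes its speed limit or range.

## Working session

There is one attempt and no reset: what is moved stays moved. The work goes in short steps, Python scripts to look and compute and a shell command to move; the robot and the scene stay as the last step left them, time stands still between calls to the robot, and variables do not carry over. Pictures are saved under pics/ and viewed, at most 14 in all, crops included, and the job is handed in when it is done.

```bash
ls; mkdir -p pics; cat > h.py <<'E'
import numpy as np,cv2
from scipy.spatial.transform import Rotation as R
from plant import arm
def pts(c):
    z=c["range_z"];K=c["K"];v,u=np.mgrid[:384,:512]
    P=np.stack([(u-K[0,2])/K[0,0]*z,(v-K[1,2])/K[1,1]*z,z],-1)
    M=R.from_rotvec(np.ravel(c["rvec"])).as_matrix()
    return (P-np.ravel(c["tvec"]))@M
def save(c,n): cv2.imwrite("pics/"+n,c["image"][...,::-1])
E
python3 - <<'E'
from h import *
print(arm.sense())
a=arm.read_camera("scene");b=arm.read_camera("top")
for n,c in(("scene",a),("top",b)):
    save(c,n+"0.png")
    for l in ["bath","rack","rack_seat_1","bath_seat_1","carrier_1","drip_tray","isolator_box","isolator","hasp","cast_grey","crucible"]:
        print(n,l,[(np.round(d["at"],3).tolist(),round(d["score"],2)) for d in arm.spot_point(n,l)])
E
```

```text
pics
{'time': 0.0, 'joint_pos': array([-1.40310501e+00,  8.79526071e-02,  1.37226773e+00, -6.98138536e-06,
        1.68359320e+00, -1.03117822e-01]), 'qd': array([ 0.00126769,  0.00150609,  0.00013888,  0.00091669, -0.0015682 ,
        0.00034225]), 'joint_torque': array([ 6.56825032e-04, -3.40183747e+01, -3.02424109e+01,  7.18637975e-02,
        3.30903463e-02, -1.64185371e-04]), 'tool_pos': array([ 0.14702157, -0.5294083 ,  0.20429866]), 'ee_rot': array([-3.11063800e+00, -4.23786508e-01,  1.23419536e-04]), 'contact_force': array([-0.11317019,  0.27463966, -0.43981713]), 'ft_torque': array([0.02978814, 0.03567001, 0.0269433 ]), 'grip_force': 0.0, 'finger_gap': 0.09418004567087584}
scene bath [([0.607, -0.234, 0.0], 0.64)]
scene rack [([0.599, -0.336, 0.183], 0.35)]
scene rack_seat_1 [([0.607, 0.324, 0.194], 0.97), ([0.613, 0.117, 0.19], 0.79), ([0.607, 0.216, 0.195], 0.69)]
scene bath_seat_1 [([0.598, -0.339, 0.183], 0.83), ([0.612, -0.237, 0.182], 0.8), ([0.61, -0.128, 0.185], 0.72)]
scene carrier_1 [([0.598, -0.334, 0.058], 0.93), ([0.606, -0.232, 0.053], 0.71)]
scene drip_tray [([0.502, 0.204, 0.0], 0.67), ([0.608, -0.232, 0.002], 0.49)]
scene isolator_box [([0.44, -0.216, 0.001], 0.65)]Traceback (most recent call last):
  File "<stdin>", line 7, in <module>
ValueError: it knows: bath, bath_seat, carrier, cast_grey, crucible, drip_tray, isolator_box, rack, rack_seat
```

```bash
python3 - <<'E'
from h import *
b=arm.read_camera("top");a=arm.read_camera("scene")
for n,c in(("top",b),("scene",a)):
    save(c,n+"0.png")
    for l in ["bath","rack","rack_seat","bath_seat","carrier","drip_tray","isolator_box","cast_grey","crucible"]:
        if n=="scene" and l not in("cast_grey","crucible"):continue
        print(n,l,[(np.round(d["at"],3).tolist(),round(d["score"],2)) for d in arm.spot_point(n,l)])
P=pts(b);np.set_printoptions(precision=4,suppress=True)
m=arm.masks_of("top","isolator_box")[0]["mask"]
# wing
def rect(sel,t):
    q=P[sel][:,:2]
    if len(q)<5: print(t,len(q));return
    r=cv2.minAreaRect((q*1000).astype(np.float32));print(t,len(q),r,P[sel][:,2].max())
near=lambda x,y,r:(abs(P[...,0]-x)<r)&(abs(P[...,1]-y)<r)&(b["range_z"]>0)
z=P[...,2]
rect(near(.44,-.216,.1)&(z>.09)&(z<.115),"tall on box")
rect(near(.44,-.216,.09)&(z>.05)&(z<.064),"boxtop")
t=arm.masks_of("top","drip_tray")[0]["mask"]
rect(t&(z<.03)&(z>-.01),"tray pan");rect(t&(z>.035)&(z<.06),"handle")
E
```

```text
top bath [([0.607, -0.233, -0.0], 0.57), ([0.603, -0.333, 0.054], 0.36)]
top rack [([0.601, -0.337, 0.054], 0.26)]
top rack_seat [([0.602, 0.322, 0.188], 0.88), ([0.612, 0.22, 0.193], 0.85), ([0.616, 0.113, 0.195], 0.66)]
top bath_seat [([0.612, -0.122, 0.182], 0.85), ([0.602, -0.338, 0.18], 0.74), ([0.606, -0.232, 0.181], 0.59), ([0.438, -0.218, -0.002], 0.4)]
top carrier [([0.606, -0.232, 0.059], 0.76), ([0.6, -0.335, 0.055], 0.76)]
top drip_tray [([0.501, 0.202, -0.002], 0.88)]
top isolator_box []
top cast_grey [([0.366, -0.002, 0.001], 0.57)]
top crucible [([0.493, -0.02, -0.001], 0.68)]
scene cast_grey [([0.366, -0.01, 0.0], 0.79)]
scene crucible [([0.489, -0.011, 0.001], 0.61)]
tall on box 228 ((486.27264404296875, -228.7539520263672), (107.3057861328125, 172.32887268066406), 0.194020614027977) 0.11064992836575538
boxtop 1234 ((439.9718017578125, -214.0545654296875), (136.40159606933594, 123.61886596679688), 83.22950744628906) 0.06397876317837588Traceback (most recent call last):
  File "<stdin>", line 19, in <module>
IndexError: list index out of range
```

View pics/top0.png

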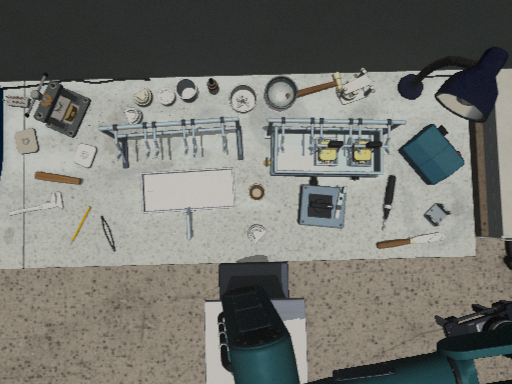

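View pics/scene0.png

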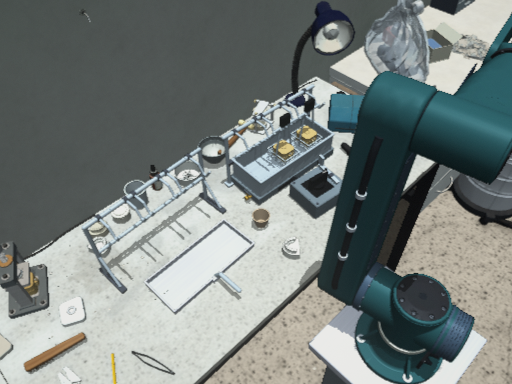

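```bash
cat >> h.py <<'E'
np.set_printoptions(precision=4,suppress=True)
def Rd(yaw):
    c,s=np.cos(np.radians(yaw)),np.sin(np.radians(yaw)); return np.array([[c,s,0],[s,-c,0],[0,0,-1.]])
def row(p,yaw):
    s=arm.sense(); A=R.from_rotvec(s["ee_rot"]).as_matrix()
    w=R.from_matrix(A.T@Rd(yaw)).as_rotvec(degrees=True); d=A.T@(np.array(p)-s["tool_pos"])*100
    print("row",np.round(w,1),np.round(d,2))
def st():
    s=arm.sense();A=R.from_rotvec(s["ee_rot"]).as_matrix()
    print("t",s["time"],s["tool_pos"],"yaw",np.degrees(np.arctan2(A[1,0],A[0,0])),"F",s["contact_force"],"gap",s["finger_gap"],s["grip_force"])
E
python3 -c "
from h import *
row([.36,-.2,.36],83)"
```

```text
row [  0.    0.  -67.5] [ 29.34 -26.1  -15.45]
```

```bash
python3 -m creep '[[0,0,-67.5,29.3,-26.1,-15.5,1],[0,0,-67.5,29.3,-26.1,-15.5,1],[0,0,-67.5,29.3,-26.1,-15.5,1],[0,0,-67.5,29.3,-26.1,-15.5,1],[0,0,-67.5,29.3,-26.1,-15.5,1],[0,0,-67.5,29.3,-26.1,-15.5,1],[0,0,-67.5,29.3,-26.1,-15.5,1],[0,0,-67.5,29.3,-26.1,-15.5,1],[0,0,-67.5,29.3,-26.1,-15.5,1],[0,0,-67.5,29.3,-26.1,-15.5,1],[0,0,-67.5,29.3,-26.1,-15.5,1],[0,0,-67.5,29.3,-26.1,-15.5,0.5]]'
python3 - <<'E'
from h import *
st()
c=arm.read_camera("wrist");save(c,"w0.png")
P=pts(c);np.save("w0.npy",P)
for l in ["isolator_box","carrier","bath_seat"]:
  print(l,[(np.round(d["at"],3),round(d["score"],2)) for d in arm.spot_point("wrist",l)])
print(P[0,0],P[0,-1],P[-1,0],P[-1,-1])
E
```

```text
time: 2.2
tool_pos: [0.3608, -0.1987, 0.3621]
ee_rot: [2.345, 2.085, 0.001]
contact_force: [-1.5, -0.8, -0.7]
finger_gap: 0.0904
grip_force: 0.0
t 2.2 [ 0.3608 -0.1987  0.3621] yaw 83.2668757321219 F [-1.4655 -0.7572 -0.7461] gap 0.09039659759825412 0.0
isolator_box [(array([ 0.442, -0.222, -0.005]), 0.68)]
carrier [(array([ 0.603, -0.23 ,  0.056]), 0.8), (array([ 0.6  , -0.334,  0.056]), 0.59)]
bath_seat [(array([ 0.608, -0.232,  0.184]), 0.85), (array([ 0.605, -0.334,  0.182]), 0.84), (array([ 0.607, -0.13 ,  0.184]), 0.74)]
[0.0979 0.04   0.1713] [0.8238 0.017  0.0055] [ 0.3128 -0.1707  0.4965] [ 0.4138 -0.1821  0.4973]
```

View pics/w0.png

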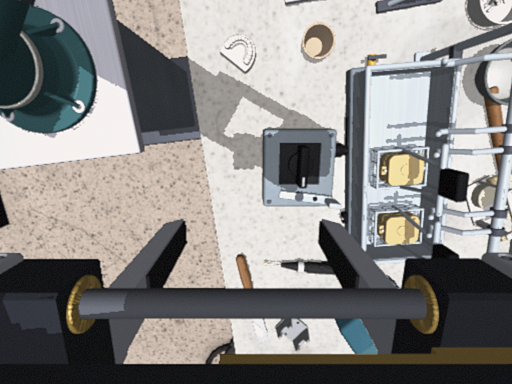

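The wrist view shows the box at about (298,167) with the wing (303,165) along box y and the hasp at (312,197) pointing right. The carriers' grips are at (453,185) and (415,258).

```bash
python3 - <<'E'
from h import *
P=np.load("w0.npy")
def rect(sel,t):
    q=P[sel]; r=cv2.minAreaRect((q[:,:2]*1000).astype(np.float32)); print(t,len(q),np.round(r[0],1),np.round(r[1],1),round(r[2],1),"z",q[:,2].min(),q[:,2].max())
u=np.zeros((384,512),bool);u[120:215,255:345]=1
x,y,z=P[...,0],P[...,1],P[...,2]
rect(u&(z>.1)&(z<.109)&(y>-.25),"wing");rect(u&(z>.099)&(z<.109)&(y<-.25),"tab")
q=u&(z>.054)&(z<.062)&(x>.36)&(x<.52);rect(q,"top")
u2=np.zeros_like(u);u2[165:205,435:475]=1
rect(u2&(z>.212)&(z<.228)&(x<.63),"grip A")
u2=np.zeros_like(u);u2[240:275,395:435]=1
rect(u2&(z>.212)&(z<.228)&(x<.63),"grip B")
E
```

```text
wing 381 [ 442.7 -207.5] [65.2 14.2] 82.5 z 0.10019085847718957 0.10892223600353941
tab 77 [ 488.4 -275.3] [ 8.6 19.5] 74.0 z 0.09905866770171322 0.10707597205351058
top 3192 [ 442.  -217.1] [135.7 123.9] 83.2 z 0.054108928424933096 0.06199964183790729
grip A 477 [ 606.3 -231.1] [36.2 15.1] 87.0 z 0.21208914333359052 0.2232450513002143Traceback (most recent call last):
  File "<stdin>", line 12, in <module>
  File "<stdin>", line 4, in rect
    return umr_minimum(a, axis, None, out, keepdims, initial, where)
ValueError: zero-size array to reduction operation minimum which has no identity
```

```bash
python3 -c "
from h import *
row([.443,-.2073,.18],83.2)
row([.443,-.2073,.071],83.2)"
```

```text
row [-0.1 -0.  -0.3] [ 0.43  8.47 17.92]
row [-0.1 -0.  -0.3] [ 0.42  8.49 28.82]
```

```bash
python3 -m creep '[[0,0,0,0.4,8.5,17.9,0.5],[0,0,0,0.4,8.5,17.9,0.5],[0,0,0,0.4,8.5,17.9,0.5],[0,0,0,0.4,8.5,17.9,0.5],[0,0,0,0.4,8.5,17.9,0.5],[0,0,0,0.4,8.5,17.9,0.5],[0,0,0,0.4,8.5,22,0.5],[0,0,0,0.4,8.5,26,0.5],[0,0,0,0.4,8.5,28.8,0.5],[0,0,0,0.4,8.5,28.8,0.5]]'
python3 -c "
from h import *
st();row([.443,-.2073,.071],83.2)"
```

```text
time: 3.23
tool_pos: [0.4399, -0.2056, 0.0669]
ee_rot: [-2.347, -2.072, 0.006]
contact_force: [-1.3, 0.9, -0.1]
finger_gap: 0.0466
grip_force: 0.0
t 3.2333 [ 0.4399 -0.2056  0.0669] yaw 82.85918462006441 F [-1.2908  0.8963 -0.0901] gap 0.04660042756095357 0.0
row [-0.6 -0.3 -0.3] [-0.13  0.32 -0.42]
```

```bash
python3 -m creep '[[0,0,0,-0.1,0.3,-0.3,0.5],[0,0,0,-0.1,0.3,-0.3,0.5],[0,0,0,-0.1,0.3,-0.3,0.5],[0,0,0,-0.1,0.3,-0.3,0],[0,0,0,-0.1,0.3,-0.3,0],[0,0,0,-0.1,0.3,-0.3,0],[0,0,0,-0.1,0.3,-0.3,0],[0,0,0,-0.1,0.3,-0.3,0]]'
python3 -c "
from h import *
st();row([.443,-.2073,.071],83.2)"
```

```text
time: 3.9
tool_pos: [0.4437, -0.2075, 0.076]
ee_rot: [-2.348, -2.078, 0.01]
contact_force: [-15.2, 2.9, 13.6]
finger_gap: 0.0174
grip_force: 8.0
t 3.9 [ 0.4437 -0.2075  0.076 ] yaw 83.02179434744315 F [-15.2089   2.8533  13.6128] gap 0.017433520224231242 7.985173612833023
row [-0.5  0.  -0.2] [ 0.02 -0.07  0.5 ]
```

```bash
python3 -m creep '[[0,0,0,0,0,0,0],[0,0,0,0,0,0.3,0],[0,0,6,0,0,0.3,0],[0,0,12,0,0,0.3,0],[0,0,18,0,0,0.3,0],[0,0,24,0,0,0.3,0],[0,0,30,0,0,0.3,0],[0,0,36,0,0,0.3,0],[0,0,42,0,0,0.3,0],[0,0,48,0,0,0.3,0],[0,0,54,0,0,0.3,0],[0,0,60,0,0,0.3,0]]'
python3 -c "
from h import *
st();row([.4432,-.2073,.071],-7)"
```

```text
time: 4.9
tool_pos: [0.4416, -0.2069, 0.0759]
ee_rot: [-3.076, -0.619, 0.019]
contact_force: [-20.7, 6.0, 25.3]
finger_gap: 0.0138
grip_force: 30.0
t 4.9 [ 0.4416 -0.2069  0.0759] yaw 22.750945090783496 F [-20.6601   5.986   25.254 ] gap 0.013798076836882556 30.009338557720184
row [-0.2  0.7 29.7] [0.13 0.1  0.49]
```

```bash
python3 -m creep '[[0,0,0,0.1,0.1,-0.4,0],[0,0,6,0.1,0.1,-0.5,0],[0,0,12,0.1,0.1,-0.5,0],[0,0,18,0.1,0.1,-0.5,0],[0,0,24,0.1,0.1,-0.5,0],[0,0,30,0.1,0.1,-0.5,0],[0,0,31,0.1,0.1,-0.5,0],[0,0,31,0.1,0.1,-0.5,0]]'
python3 -c "
from h import *
st();row([.4432,-.2073,.071],-7)"
```

```text
time: 5.57
tool_pos: [0.4416, -0.2065, 0.076]
ee_rot: [-3.131, 0.217, 0.027]
contact_force: [-16.1, 3.2, 6.2]
finger_gap: 0.0141
grip_force: 30.1
t 5.5667 [ 0.4416 -0.2065  0.076 ] yaw -7.942048923554996 F [-16.0702   3.1962   6.2209] gap 0.014142715576402455 30.142039954662323
row [-0.1  1.  -0.9] [0.18 0.06 0.5 ]
```

```bash
python3 -m creep '[[0,0,0,0,0,0,0.5],[0,0,0,0,0,0,0.5],[0,0,0,0,0,0,0.5],[0,0,0,0,0,0,0.5],[0,0,0,0,0,-4,0.5],[0,0,0,0,0,-8,0.5],[0,0,0,0,0,-12,0.5],[0,0,0,0,0,-12,0.5],[0,0,0,0,0,-12,0.5],[0,0,0,0,0,-12,0.5]]'
python3 - <<'E'
from h import *
st();row([.4884,-.2753,.18],80);row([.4884,-.2753,.18],166)
c=arm.read_camera("wrist");save(c,"w1.png");P=pts(c)
z=P[...,2]; s=(z>.095)&(z<.109)&(P[...,0]>.35)&(P[...,0]<.53)&(P[...,1]<-.1)&(P[...,1]>-.33)
n,L=cv2.connectedComponents(s.astype(np.uint8))
for i in range(1,n):
    q=P[L==i]
    if len(q)>20: print(len(q),cv2.minAreaRect((q[:,:2]*1000).astype(np.float32)))
E
```

```text
time: 6.4
tool_pos: [0.4487, -0.2083, 0.1972]
ee_rot: [3.134, -0.218, 0.0]
contact_force: [-0.5, 0.5, -1.0]
finger_gap: 0.0473
grip_force: 0.0
t 6.4 [ 0.4487 -0.2083  0.1972] yaw -7.974676240652563 F [-0.4993  0.5369 -1.0025] gap 0.047265032035543234 0.0
row [  0.  -0. -88.] [4.86 6.09 1.72]
row [   0.    0. -174.] [4.86 6.09 1.72]
228 ((487.81500244140625, -275.8705139160156), (9.086564064025879, 19.727741241455078), 75.46578979492188)
863 ((442.2591552734375, -207.05709838867188), (13.878623962402344, 65.22412872314453), 82.35218048095703)
```

```bash
python3 -m creep '[[0,0,-60,4.9,6.1,1.7,0.45],[0,0,-60,4.9,6.1,1.7,0.45],[0,0,-60,4.9,6.1,1.7,0.45],[0,0,-60,4.9,6.1,1.7,0.45],[0,0,-60,4.9,6.1,1.7,0.45],[0,0,-60,4.9,6.1,1.7,0.45],[0,0,-60,4.9,6.1,1.7,0.45],[0,0,-60,4.9,6.1,1.7,0.45],[0,0,-75,4.9,6.1,1.7,0.45],[0,0,-75,4.9,6.1,1.7,0.45],[0,0,-88,4.9,6.1,1.7,0.45],[0,0,-88,4.9,6.1,1.7,0.45]]'
python3 -m creep '[[0,0,-70,0,0,0,0.45],[0,0,-70,0,0,0,0.45],[0,0,-70,0,0,0,0.45],[0,0,-70,0,0,0,0.45],[0,0,-70,0,0,0,0.45],[0,0,-70,0,0,0,0.45],[0,0,-70,0,0,0,0.45],[0,0,-70,0,0,0,0.45],[0,0,-70,0,0,0,0.45],[0,0,-86,0,0,0,0.45],[0,0,-86,0,0,0,0.45],[0,0,-86,0,0,0,0.45]]'
python3 -c "
from h import *
st();row([.4878,-.2759,.077],165.5)"
```

```text
time: 7.45
tool_pos: [0.4877, -0.2748, 0.1775]
ee_rot: [-2.432, -1.981, 0.002]
contact_force: [-0.7, -0.5, 1.0]
finger_gap: 0.0421
grip_force: 0.0
time: 8.45
tool_pos: [0.4877, -0.2748, 0.1775]
ee_rot: [-0.43, -3.108, -0.004]
contact_force: [0.1, -0.3, -1.0]
finger_gap: 0.0423
grip_force: 0.0
t 8.45 [ 0.4877 -0.2748  0.1775] yaw 164.26021991629398 F [ 0.063  -0.2575 -1.0146] gap 0.0422747059852467 0.0
row [ 0.1 -0.3 -1.2] [-0.09 -0.12 10.05]
```

```bash
python3 -m creep '[[0,0,-1,-0.1,-0.1,4,0.45],[0,0,-1,-0.1,-0.1,7,0.45],[0,0,-1,-0.1,-0.1,9,0.45],[0,0,-1,-0.1,-0.1,10,0.45],[0,0,-1,-0.1,-0.1,10,0.45],[0,0,-1,-0.1,-0.1,10,0.45],[0,0,-1,-0.1,-0.1,10,0],[0,0,-1,-0.1,-0.1,10,0],[0,0,-1,-0.1,-0.1,10,0],[0,0,-1,-0.1,-0.1,10,0],[0,0,-1,-0.1,-0.1,10,0],[0,0,-1,-0.1,-0.1,10,0]]'
python3 -c "
from h import *
st()
s=arm.sense();A=R.from_rotvec(s['ee_rot']).as_matrix()
pv=np.array([.4366,-.2627])
r0=s['tool_pos'][:2]-pv;print(r0,np.linalg.norm(r0),np.degrees(np.arctan2(r0[1],r0[0])))
a0=np.degrees(np.arctan2(r0[1],r0[0]))
for a in np.linspace(0,a0+97.5,14)[1:]:
  th=np.radians(a0-a); t=pv+.0535*np.array([np.cos(th),np.sin(th)])
  d=A.T@np.array([*(t-s['tool_pos'][:2]),0])*100; print(round(a,1),d[:2].round(2))
"
```

```text
time: 9.45
tool_pos: [0.4898, -0.2769, 0.0812]
ee_rot: [0.413, 3.113, -0.0]
contact_force: [0.0, 0.4, 1.5]
finger_gap: 0.009
grip_force: 30.0
t 9.45 [ 0.4898 -0.2769  0.0812] yaw 164.90206935274813 F [0.003  0.4148 1.4518] gap 0.008991233012838383 30.00076711177826
[ 0.0532 -0.0142] 0.055092835758931466 -14.896723767991862
6.4 [ 0.19 -0.59]
12.7 [ 0.29 -1.18]
19.1 [ 0.45 -1.75]
25.4 [ 0.67 -2.3 ]
31.8 [ 0.95 -2.82]
38.1 [ 1.29 -3.31]
44.5 [ 1.68 -3.75]
50.8 [ 2.12 -4.16]
57.2 [ 2.59 -4.51]
63.5 [ 3.11 -4.8 ]
69.9 [ 3.65 -5.04]
76.2 [ 4.22 -5.21]
82.6 [ 4.8  -5.32]
```

```bash
python3 -m creep '[[0,0,6.4,0.1,-0.6,0,0],[0,0,12.7,0.2,-1.2,0,0],[0,0,19.1,0.35,-1.8,0,0],[0,0,25.4,0.6,-2.35,0,0],[0,0,31.8,0.85,-2.85,0,0],[0,0,38.1,1.2,-3.35,0,0],[0,0,44.5,1.6,-3.8,0,0],[0,0,50.8,2.05,-4.2,0,0],[0,0,57.2,2.55,-4.6,0,0],[0,0,63.5,3.05,-4.9,0,0],[0,0,69.9,3.6,-5.1,0,0],[0,0,76.2,4.2,-5.3,0,0]]'
python3 -m creep '[[0,0,6.4,0.6,0,0,0],[0,0,8,0.8,0.1,0,0],[0,0,8,0.8,0.1,0,0],[0,0,8,0.8,0.1,0,0]]'
python3 -c "
from h import *
st()"
```

```text
time: 10.45
tool_pos: [0.4343, -0.3184, 0.0812]
ee_rot: [2.251, 2.189, -0.004]
contact_force: [-2.1, -0.6, 2.3]
finger_gap: 0.009
grip_force: 30.0
time: 10.78
tool_pos: [0.4321, -0.3176, 0.0817]
ee_rot: [2.389, 2.027, -0.027]
contact_force: [-9.9, -18.8, -1.1]
finger_gap: 0.0098
grip_force: 31.0
t 10.7833 [ 0.4321 -0.3176  0.0817] yaw 80.6216108650353 F [ -9.9415 -18.8243  -1.1081] gap 0.009832268366064536 31.043974799104035
```

```bash
python3 -m creep '[[0,0,0,0,0,0,0.45],[0,0,0,0,0,0,0.45],[0,0,0,0,0,0,0.45],[0,0,0,0,0,0,0.45],[0,0,0,0,0,-4,0.45],[0,0,0,0,0,-8,0.45],[0,0,0,0,0,-12,0.45],[0,0,0,-7,0,-15,0.45],[0,0,0,-7,0,-15,0.45],[0,0,0,-7,0,-15,0.45],[0,0,0,-7,0,-15,0.45]]'
python3 - <<'E'
from h import *
st()
c=arm.read_camera("wrist");save(c,"w2.png");P=pts(c)
z=P[...,2]; s=(z>.095)&(z<.109)&(P[...,0]>.35)&(P[...,0]<.53)&(P[...,1]<-.1)&(P[...,1]>-.37)
n,L=cv2.connectedComponents(s.astype(np.uint8))
for i in range(1,n):
    q=P[L==i]
    if len(q)>20: print(len(q),cv2.minAreaRect((q[:,:2]*1000).astype(np.float32)))
s=(z>.054)&(z<.063)&(P[...,0]>.36)&(P[...,0]<.52)&(P[...,1]<-.1)&(P[...,1]>-.32)
print(cv2.minAreaRect((P[s][:,:2]*1000).astype(np.float32)))
E
```

```text
time: 11.7
tool_pos: [0.4251, -0.379, 0.231]
ee_rot: [2.395, 2.032, 0.001]
contact_force: [0.1, -0.9, -0.1]
finger_gap: 0.0425
grip_force: 0.0
t 11.7 [ 0.4251 -0.379   0.231 ] yaw 80.62462379296582 F [ 0.1013 -0.9107 -0.0615] gap 0.04245029096262442 0.0
1276 ((442.0728454589844, -207.49237060546875), (14.959391593933105, 65.46881103515625), 83.47416687011719)
157 ((433.4590759277344, -316.88031005859375), (19.825719833374023, 8.956253051757812), 87.33771514892578)
((439.78955078125, -230.39370727539062), (109.87242889404297, 124.2092514038086), 83.4288558959961)
```

View pics/w2.png

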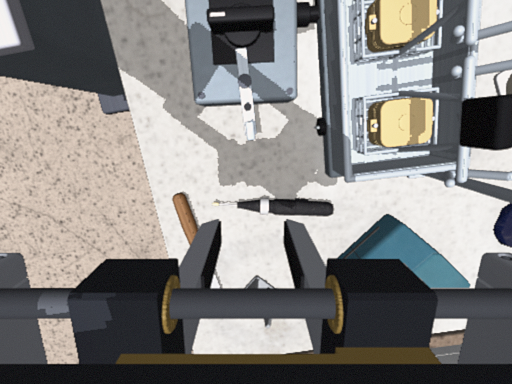

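The wing now lies along box x, but the hasp (strip 243,60→252,135) stops about 4° short of fully out, so I'll regrip it further over.

```bash
python3 -c "
from h import *
row([.4285,-.317,.15],83);row([.4285,-.317,.081],83)"
```

```text
row [-0.  -0.1 -2.3] [ 6.04 -0.64  8.  ]
row [-0.  -0.1 -2.3] [ 6.03 -0.63 14.9 ]
```

```bash
python3 -m creep '[[0,0,-2.3,6.0,-0.6,4,0.45],[0,0,-2.3,6.0,-0.6,8,0.45],[0,0,-2.3,6.0,-0.6,8,0.45],[0,0,-2.3,6.0,-0.6,8,0.45],[0,0,-2.3,6.0,-0.6,11,0.45],[0,0,-2.3,6.0,-0.6,14.9,0.45],[0,0,-2.3,6.0,-0.6,14.9,0.45],[0,0,-2.3,6.0,-0.6,14.9,0.45],[0,0,-2.3,6.0,-0.6,14.9,0],[0,0,-2.3,6.0,-0.6,14.9,0],[0,0,-2.3,6.0,-0.6,14.9,0],[0,0,-2.3,6.0,-0.6,14.9,0]]'
python3 -m creep '[[0,0,0,0,0,0,0],[0,0,0,0,-0.3,0,0],[0,0,0,0,-0.3,0,0]]'
python3 -c "
from h import *
st()"
```

```text
time: 12.75
tool_pos: [0.4298, -0.3191, 0.0839]
ee_rot: [2.35, 2.079, 0.001]
contact_force: [-0.3, 0.1, -0.1]
finger_gap: 0.0189
grip_force: 0.0
time: 13.0
tool_pos: [0.4285, -0.3187, 0.083]
ee_rot: [2.347, 2.077, 0.006]
contact_force: [6.3, -0.6, 0.4]
finger_gap: 0.009
grip_force: 30.0
t 13.0 [ 0.4285 -0.3187  0.083 ] yaw 83.00677730937997 F [ 6.3244 -0.5567  0.402 ] gap 0.009032970240877502 30.001527965068817
```

```bash
python3 -m creep '[[0,0,0,0,0,0,0.45],[0,0,0,0,0,0,0.45],[0,0,0,0,0,0,0.45],[0,0,0,0,0,0,0.45],[0,0,0,0,0,-4,0.45],[0,0,0,0,0,-8,0.45],[0,0,0,0,0,-12,0.45],[0,0,0,-5,0,-15,0.45],[0,0,0,-5,0,-15,0.45],[0,0,0,-5,0,-15,0.45],[0,0,0,-5,0,-15,0.45]]'
python3 - <<'E'
from h import *
st()
c=arm.read_camera("wrist");P=pts(c)
z=P[...,2]; s=(z>.095)&(z<.109)&(P[...,0]>.35)&(P[...,0]<.53)&(P[...,1]<-.1)&(P[...,1]>-.37)
n,L=cv2.connectedComponents(s.astype(np.uint8))
for i in range(1,n):
    q=P[L==i]
    if len(q)>20: print(len(q),cv2.minAreaRect((q[:,:2]*1000).astype(np.float32)))
row([.36,.15,.36],0)
E
```

```text
time: 13.92
tool_pos: [0.4193, -0.3674, 0.2312]
ee_rot: [-2.354, -2.08, -0.001]
contact_force: [-0.0, 0.2, -0.7]
finger_gap: 0.0425
grip_force: 0.0
t 13.9167 [ 0.4193 -0.3674  0.2312] yaw 82.93072599593202 F [-0.0303  0.1789 -0.7152] gap 0.04254262314657542 0.0
1239 ((442.387451171875, -207.4761962890625), (14.839402198791504, 66.05623626708984), 83.17127227783203)
150 ((429.36614990234375, -316.50030517578125), (19.194421768188477, 7.6012959480285645), 83.27782440185547)
row [-0.2 -0.  83. ] [ 50.56 -12.2  -12.85]
```

```bash
python3 -m creep '[[0,0,40,56,-5,-14,0.45],[0,0,40,56,-5,-14,0.45],[0,0,40,56,-5,-14,0.45],[0,0,40,56,-5,-14,0.45],[0,0,40,56,-5,-14,0.45],[0,0,83,56,-9,-14,0.45],[0,0,83,56,-9,-14,0.45],[0,0,83,56,-13,-14,0.45],[0,0,83,56,-16,-14,0.45],[0,0,83,56,-19,-14,0.45],[0,0,83,56,-19,-14,0.45],[0,0,83,56,-19,-14,0.45]]'
python3 -m creep '[[0,0,20,10,0,0,0.45],[0,0,20,10,0,0,0.45]]'
python3 -c "
from h import *
st();row([.30,.2,.38],3)"
```

```text
time: 14.97
tool_pos: [0.3619, 0.065, 0.3349]
ee_rot: [-3.138, -0.138, 0.005]
contact_force: [0.1, -0.3, -0.6]
finger_gap: 0.0421
grip_force: 0.0
time: 15.13
tool_pos: [0.4451, 0.0736, 0.3383]
ee_rot: [-3.131, 0.249, -0.008]
contact_force: [0.5, 0.7, 0.2]
finger_gap: 0.0422
grip_force: 0.0
t 15.1333 [0.4451 0.0736 0.3383] yaw -9.091593157419544 F [0.5358 0.7444 0.2479] gap 0.042224063534768416 0.0
row [ -0.1  -0.3 -12.1] [-16.31 -10.2   -4.23]
```

```bash
python3 -m creep '[[0,0,-12,-16.3,-10.2,-4.2,0.45],[0,0,-12,-16.3,-10.2,-4.2,0.45],[0,0,-12,-16.3,-10.2,-4.2,0.45],[0,0,-12,-16.3,-10.2,-4.2,0.45],[0,0,-12,-16.3,-10.2,-4.2,0.45],[0,0,-12,-16.3,-10.2,-4.2,0.45],[0,0,-12,-16.3,-10.2,-4.2,0.45]]'
python3 - <<'E'
from h import *
st()
c=arm.read_camera("wrist");save(c,"w3.png");P=pts(c);np.save("w3.npy",P)
for l in ["drip_tray","rack_seat","rack"]:
  print(l,[(np.round(d["at"],3),round(d["score"],2)) for d in arm.spot_point("wrist",l)])
E
```

```text
time: 15.72
tool_pos: [0.3007, 0.1979, 0.3776]
ee_rot: [3.14, 0.088, -0.001]
contact_force: [1.1, -0.3, -0.4]
finger_gap: 0.0421
grip_force: 0.0
t 15.7167 [0.3007 0.1979 0.3776] yaw 3.1952582338779933 F [ 1.0707 -0.2521 -0.4238] gap 0.042114785460854696 0.0
drip_tray [(array([ 0.503,  0.203, -0.002]), 0.61)]
rack_seat []
rack []
```

View pics/w3.png

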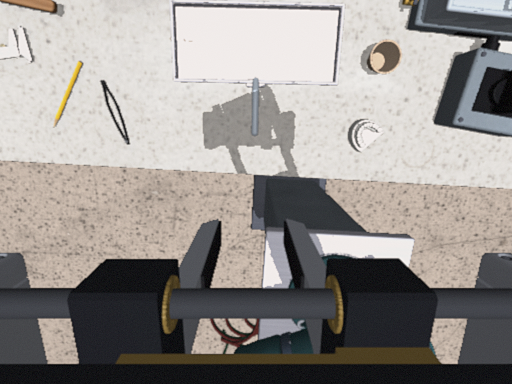

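The wrist view shows the tray (257,42) with its handle (255,80→134), and the rack is out of frame. I'll move forward to see it.

```bash
python3 -m creep '[[0,0,0,13,0,-5,0.45],[0,0,0,13,0,-5,0.45],[0,0,0,13,0,-5,0.45],[0,0,0,13,0,-5,0.45],[0,0,0,13,0,-5,0.45],[0,0,0,13,0,-5,0.45]]'
python3 - <<'E'
from h import *
st()
c=arm.read_camera("wrist");save(c,"w4.png");P=pts(c);np.save("w4.npy",P)
for l in ["drip_tray","rack_seat","rack"]:
  print(l,[(np.round(d["at"],3),round(d["score"],2)) for d in arm.spot_point("wrist",l)])
x,y,z=P[...,0],P[...,1],P[...,2]
def rect(s,t): print(t,s.sum(),cv2.minAreaRect((P[s][:,:2]*1000).astype(np.float32)))
rect((z>.013)&(z<.024)&(x>.42)&(x<.58)&(y>.03)&(y<.37),"rim")
rect((z>.04)&(z<.054)&(x>.33)&(x<.44)&(y>.15)&(y<.25),"handle")
s=(z>.2)&(z<.222)&(x>.64)&(x<.72)&(y>0)&(y<.45);rect(s,"rail")
s=(z>.17)&(z<.222)&(x>.55)&(x<.64)&(y>0)&(y<.45)
n,L,stt,_=cv2.connectedComponentsWithStats(s.astype(np.uint8))
for i in range(1,n):
    q=P[L==i]
    if len(q)>15: print("hook",len(q),q.min(0),q.max(0),np.median(q[:,1]))
E
```

```text
time: 16.42
tool_pos: [0.4332, 0.2025, 0.4268]
ee_rot: [3.14, 0.076, -0.006]
contact_force: [0.1, -0.4, -0.2]
finger_gap: 0.0425
grip_force: 0.0
t 16.4167 [0.4332 0.2025 0.4268] yaw 2.7617437628434782 F [ 0.1189 -0.3707 -0.2173] gap 0.04248768585206475 0.0
drip_tray [(array([ 0.502,  0.202, -0.   ]), 0.57)]
rack_seat [(array([0.602, 0.325, 0.189]), 0.75), (array([ 0.61 , -0.129,  0.182]), 0.75), (array([0.616, 0.115, 0.194]), 0.67)]
rack []
rim 1337 ((501.2707824707031, 200.77664184570312), (134.2120819091797, 294.82562255859375), 2.1791529655456543)
handle 236 ((390.57061767578125, 196.4952392578125), (81.70059204101562, 10.315936088562012), 2.8050825595855713)
rail 271 ((647.752197265625, 218.76968383789062), (15.628442764282227, 295.7770080566406), 0.10044684261083603)
hook 345 [0.5773 0.3575 0.1836] [0.64   0.3678 0.2157] 0.3610106045362438
hook 292 [0.5811 0.2776 0.1857] [0.64   0.2863 0.2156] 0.2818589287781499
hook 285 [0.5825 0.2527 0.1844] [0.6397 0.2617 0.2157] 0.25703883326087057
hook 260 [0.5859 0.1735 0.1842] [0.6397 0.182  0.216 ] 0.17792288785350263
hook 250 [0.5871 0.1483 0.1848] [0.6398 0.1569 0.2156] 0.15321300626986342
hook 262 [0.5904 0.0682 0.1838] [0.64   0.0772 0.2147] 0.07391465833313209
```

View pics/w4.png

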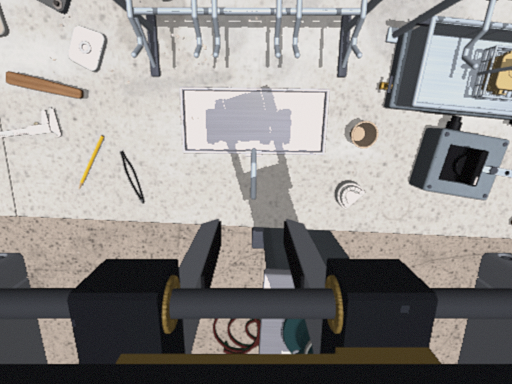

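```bash
python3 - <<'E'
from h import *
b=arm.read_camera("top")
for nm,P in(("w",np.load("w4.npy")),("top",pts(b))):
    x,y,z=P[...,0],P[...,1],P[...,2]
    th=np.radians(2.6);ex=np.array([np.cos(th),np.sin(th)]);ey=np.array([-ex[1],ex[0]])
    d=P[...,:2]-[.610,.2175];X=d@ex;Y=d@ey
    s=(abs(Y)<.16)&(z>.165)&(z<.225)&(X>-.04)&(X<.09)
    for a in np.arange(-.032,.08,.004):
        q=s&(X>=a)&(X<a+.004)
        if q.sum()>4: print(nm,round(a+.002,3),q.sum(),np.round([np.median(z[q]),z[q].min()],4))
    # rail line
    q=(abs(Y)<.16)&(z>.2)&(z<.225)&(X>.05)&(X<.09)
    if q.sum()>50:
        print("rail",q.sum(),np.polyfit(Y[q],X[q],1),X[q].min(),X[q].max())
    q=(z>.008)&(z<.03)&(x>.42)&(x<.58)&(y>.03)&(y<.37)
    print(cv2.minAreaRect((P[q][:,:2]*1000).astype(np.float32)))
    # pan edges: bin by position
E
```

```text
w -0.026 58 [0.2124 0.2081]
w -0.022 107 [0.2128 0.2058]
w -0.018 85 [0.2077 0.1995]
w -0.014 80 [0.2015 0.1926]
w -0.01 77 [0.195  0.1842]
w -0.006 80 [0.1887 0.1836]
w -0.002 104 [0.1879 0.1847]
w 0.002 107 [0.1881 0.1841]
w 0.006 154 [0.1915 0.1844]
w 0.01 168 [0.1978 0.188 ]
w 0.014 173 [0.2043 0.1955]
w 0.018 179 [0.2106 0.2007]
w 0.022 129 [0.2132 0.2087]
w 0.026 123 [0.2133 0.2093]
w 0.03 124 [0.2135 0.2094]
w 0.034 133 [0.2135 0.2098]
w 0.038 84 [0.2132 0.2101]
((501.2707824707031, 200.77664184570312), (134.2120819091797, 294.82562255859375), 2.1791529655456543)
top -0.026 8 [0.2114 0.2087]
top -0.022 28 [0.2116 0.2046]
top -0.018 18 [0.2072 0.1975]
top -0.014 16 [0.2016 0.1938]
top -0.01 16 [0.1938 0.1877]
top -0.006 18 [0.1892 0.1832]
top -0.002 22 [0.1874 0.1818]
top 0.002 20 [0.1869 0.1819]
top 0.006 28 [0.1902 0.1844]
top 0.01 32 [0.1962 0.1887]
top 0.014 30 [0.2043 0.1935]
top 0.018 27 [0.2098 0.2018]
top 0.022 28 [0.2116 0.2054]
top 0.026 25 [0.2137 0.2091]
top 0.03 21 [0.2121 0.2073]
top 0.034 24 [0.2123 0.2087]
top 0.038 22 [0.2129 0.2076]
top 0.042 22 [0.2124 0.2061]
top 0.046 25 [0.2126 0.21  ]
top 0.05 22 [0.2133 0.2085]
top 0.054 34 [0.2129 0.208 ]
top 0.058 188 [0.2139 0.2059]
top 0.062 176 [0.2161 0.2107]
top 0.066 148 [0.2157 0.2115]
top 0.07 46 [0.2133 0.2075]
rail 603 [0.0009 0.0617] 0.0501401595936189 0.07223761192805754
((495.48651123046875, 203.93495178222656), (145.03952026367188, 295.0653076171875), 1.9931594133377075)
```

```bash
python3 -c "
from h import *
st();row([.383,.1962,.15],2.5);row([.383,.1962,.026],2.5)"
```

```text
t 16.6667 [0.431  0.2034 0.4289] yaw 2.941957623359169 F [-0.0889  0.0271  0.2595] gap 0.0423367649396724 0.0
row [-0.  -0.   0.4] [-4.86  0.48 27.88]
row [-0.  -0.   0.4] [-4.87  0.48 40.28]
```

```bash
python3 -m creep '[[0,0,0.4,-4.9,0.5,27.9,0.45],[0,0,0.4,-4.9,0.5,27.9,0.45],[0,0,0.4,-4.9,0.5,27.9,0.45],[0,0,0.4,-4.9,0.5,27.9,0.45],[0,0,0.4,-4.9,0.5,27.9,0.45],[0,0,0.4,-4.9,0.5,27.9,0.45],[0,0,0.4,-4.9,0.5,27.9,0.45],[0,0,0.4,-4.9,0.5,27.9,0.45],[0,0,0.4,-4.9,0.5,27.9,0.45]]'
python3 -c "
from h import *
st();row([.383,.1962,.026],2.5)"
```

```text
time: 17.42
tool_pos: [0.3814, 0.1956, 0.1481]
ee_rot: [3.14, 0.07, -0.005]
contact_force: [-0.7, 1.0, 1.0]
finger_gap: 0.0423
grip_force: 0.0
t 17.4167 [0.3814 0.1956 0.1481] yaw 2.5606726456039133 F [-0.675   1.0408  0.9506] gap 0.04225964542170685 0.0
row [0.1 0.2 0.1] [ 0.2  -0.07 12.21]
```

```bash
python3 -m creep '[[0,0,0,0.1,0,4,0.45],[0,0,0,0.1,0,8,0.45],[0,0,0,0.1,0,11,0.45],[0,0,0,0.1,0,12.2,0.45],[0,0,0,0.1,0,12.2,0.45],[0,0,0,0.1,0,12.2,0.45],[0,0,0,0.1,0,12.2,0.0],[0,0,0,0.1,0,12.2,0.0],[0,0,0,0.1,0,12.2,0.0],[0,0,0,0.1,0,12.2,0.0],[0,0,0,0.1,0,12.2,0.0],[0,0,0,0.1,0,12.2,0.0]]'
python3 -c "
from h import *
st();row([.494-.002,.2123,.026],2.65)"
```

```text
time: 18.42
tool_pos: [0.385, 0.1965, 0.0282]
ee_rot: [-3.14, -0.069, -0.002]
contact_force: [-0.8, 1.0, 3.0]
finger_gap: 0.0106
grip_force: 30.0
t 18.4167 [0.385  0.1965 0.0282] yaw 2.5161266657314125 F [-0.8422  1.0174  3.0043] gap 0.010645626378306653 30.00089317560196
row [-0.1 -0.1 -0.1] [10.76 -1.11  0.24]
```

```bash
python3 -m creep '[[0,0,0,1,-0.1,0,0],[0,0,0,2.2,-0.2,0,0],[0,0,0,3.4,-0.35,0,0],[0,0,0,4.6,-0.5,0,0],[0,0,0,5.8,-0.6,0,0],[0,0,0,7,-0.7,0,0],[0,0,0,8.2,-0.85,0,0],[0,0,0,9.4,-1,0,0],[0,0,-0.2,10.3,-1.1,0,0],[0,0,-0.2,10.8,-1.1,0,0],[0,0,-0.2,10.8,-1.1,0,0],[0,0,-0.2,10.8,-1.1,0,0]]'
python3 - <<'E'
from h import *
st()
for cam in("top","scene"):
    c=arm.read_camera(cam)
    print([(np.round(d["at"],3),round(d["score"],2)) for d in arm.spot_point(cam,"drip_tray")])
    P=pts(c);save(c,cam+"1.png");np.save(cam+"1.npy",P)
E
```

```text
time: 19.42
tool_pos: [0.492, 0.2119, 0.028]
ee_rot: [-3.141, -0.074, 0.001]
contact_force: [-2.2, 0.3, 5.0]
finger_gap: 0.0114
grip_force: 30.0
t 19.4167 [0.492  0.2119 0.028 ] yaw 2.7133391837410348 F [-2.1997  0.2732  4.9656] gap 0.011442131376238096 30.00314176082611
[(array([ 0.608,  0.219, -0.003]), 0.88), (array([ 0.609, -0.234, -0.003]), 0.63)]
[]
```

View pics/scene1.png

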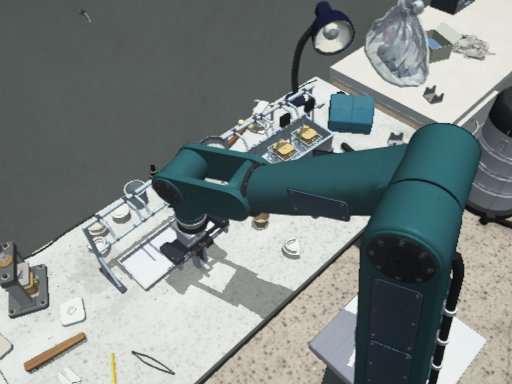

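The scene view shows the tray slid under the rack at about (165,255). I'll let go and check from the wrist.

```bash
python3 -m creep '[[0,0,0,0,0,0,0.45],[0,0,0,0,0,0,0.45],[0,0,0,0,0,0,0.45],[0,0,0,0,0,-2,0.45],[0,0,0,0,0,-6,0.45],[0,0,0,-1,0,-10,0.45],[0,0,0,-6,0,-36,0.45],[0,0,0,-6,0,-36,0.45],[0,0,0,-6,0,-36,0.45],[0,0,0,-6,0,-36,0.45],[0,0,0,-6,0,-38,0.45],[0,0,0,-6,0,-40,0.45]]'
python3 -m creep '[[0,0,0,0,0,-4,0.45],[0,0,0,0,0,-4,0.45],[0,0,0,0,0,-4,0.45],[0,0,0,0,0,-4,0.45]]'
python3 - <<'E'
from h import *
st()
c=arm.read_camera("wrist");P=pts(c);np.save("w5.npy",P);save(c,"w5.png")
x,y,z=P[...,0],P[...,1],P[...,2]
th=np.radians(2.65);ex=np.array([np.cos(th),np.sin(th)]);ey=np.array([-ex[1],ex[0]])
d=P[...,:2]-[.609,.2175];X=d@ex;Y=d@ey
rim=(z>.013)&(z<.024)&(abs(X)<.08)&(abs(Y)<.17)
for nm,s in(("right",rim&(Y<-.135)),("left",rim&(Y>.135))):
    print(nm,s.sum(),Y[s].min(),Y[s].max(),np.polyfit(X[s],Y[s],1))
s=rim&(X<-.05)&(abs(Y)<.13)&(abs(Y)>.02);print("front",s.sum(),np.percentile(X[s],[2,98]),np.polyfit(Y[s],X[s],1))
s=rim&(X>.05)&(abs(Y)<.13);print("back",s.sum(),np.percentile(X[s],[2,98]) if s.sum() else 0)
s=(z>.04)&(z<.054)&(X<-.08)&(X>-.16)&(abs(Y)<.05);print("handle",s.sum(),np.median(Y[s]),X[s].min(),np.polyfit(X[s],Y[s],1))
q=(abs(Y)<.16)&(z>.165)&(z<.225)&(X>-.03)&(X<.03)
for a in (-.016,-.012,.012,.016):
    k=q&(abs(X-a)<.002);print(a,np.median(z[k]))
for h in (.145,.065,.04,-.04,-.065,-.145):
    k=q&(abs(Y-h)<.02);print(h,np.median(Y[k]),k.sum())
E
```

```text
time: 20.62
tool_pos: [0.4379, 0.209, 0.3753]
ee_rot: [3.14, 0.074, 0.0]
contact_force: [0.9, -0.2, 0.8]
finger_gap: 0.0419
grip_force: 0.0
time: 20.95
tool_pos: [0.439, 0.2092, 0.4124]
ee_rot: [3.14, 0.074, -0.002]
contact_force: [0.3, -0.1, -0.7]
finger_gap: 0.0421
grip_force: 0.0
t 20.95 [0.439  0.2092 0.4124] yaw 2.7064886877315417 F [ 0.307  -0.1211 -0.6958] gap 0.04206166549078616 0.0
right 302 -0.1488524301846169 -0.1351918531800075 [ 0.0065 -0.1447]
left 288 0.13501470107006913 0.14586443879827876 [-0.0037  0.1421]
front 340 [-0.0621 -0.0577] [-0.0028 -0.06  ]
back 482 [0.0605 0.0652]
handle 236 -0.0009346125128824356 -0.15351168208849086 [ 0.0004 -0.0017]
-0.016 0.20583075766485082
-0.012 0.19961664162559453
0.012 0.1996385422441752
0.016 0.20587032718782772
0.145 0.14329183052451394 323
0.065 0.06398330392516804 288
0.04 0.03932395079943687 283
-0.04 -0.03967765084894212 278
-0.065 -0.06431924457172004 285
-0.145 -0.14365842636731338 317
```

```bash
python3 - <<'E'
from h import *
for f in ("w0","w4"):
    P=np.load(f+".npy");x,y,z=P[...,0],P[...,1],P[...,2]
    s=(z>.207)&(z<.228)&(x>.56)&(x<.64)&(y<-.05)&(y>-.4)
    n,L=cv2.connectedComponents(s.astype(np.uint8))
    for i in range(1,n):
        q=P[L==i]
        if len(q)>30: print(f,len(q),cv2.minAreaRect((q[:,:2]*1000).astype(np.float32)),q[:,2].max())
row([.43,-.25,.42],40)
E
```

```text
w0 567 ((606.2868041992188, -231.06634521484375), (36.24993896484375, 15.134655952453613), 87.0213851928711) 0.2232450513002143
w0 134 ((602.2490234375, -320.92510986328125), (15.65846061706543, 9.702614784240723), 14.669758796691895) 0.22227668825016467
row [  0.    0.2 -37.3] [-3.05 45.83 -0.8 ]
```

```bash
python3 -m creep '[[0,0,-84,0,55.5,0,0.5],[0,0,-84,0,55.5,0,0.5],[0,0,-84,0,55.5,0,0.5],[0,0,-84,0,55.5,0,0.5],[0,0,-84,0,55.5,0,0.5],[0,0,-84,0,55.5,0,0.5],[0,0,-84,0,55.5,0,0.5],[0,0,-84,0,55.5,0,0.5],[0,0,-84,0,55.5,0,0.5],[0,0,-84,0,55.5,0,0.5],[0,0,-84,0,55.5,0,0.5],[0,0,-84,0,55.5,0,0.5]]'
python3 -m creep '[[0,0,0,0,4.5,0,0.5],[0,0,0,0,4.5,0,0.5],[0,0,0,0,4.5,0,0.5]]'
python3 - <<'E'
from h import *
st()
c=arm.read_camera("wrist");P=pts(c);np.save("w6.npy",P);save(c,"w6.png")
x,y,z=P[...,0],P[...,1],P[...,2]
s=(z>.207)&(z<.228)&(x>.56)&(x<.64)&(y<-.05)&(y>-.4)
n,L=cv2.connectedComponents(s.astype(np.uint8))
for i in range(1,n):
    q=P[L==i]
    if len(q)>30: print(len(q),cv2.minAreaRect((q[:,:2]*1000).astype(np.float32)),q[:,2].max())
for l in ["bath_seat","carrier"]:
  print(l,[(np.round(d["at"],3),round(d["score"],2)) for d in arm.spot_point("wrist",l)])
E
```

```text
time: 22.0
tool_pos: [0.4598, -0.2268, 0.4109]
ee_rot: [-2.441, -1.97, 0.002]
contact_force: [2.3, -0.3, 0.3]
finger_gap: 0.0469
grip_force: 0.0
time: 22.25
tool_pos: [0.5055, -0.2364, 0.4069]
ee_rot: [-2.443, -1.958, 0.006]
contact_force: [-1.4, -1.1, 0.6]
finger_gap: 0.0472
grip_force: 0.0
t 22.25 [ 0.5055 -0.2364  0.4069] yaw 77.4136201328022 F [-1.3556 -1.061   0.6153] gap 0.04718321839370078 0.0
344 ((607.1329956054688, -231.32310485839844), (35.71973419189453, 14.36541748046875), 87.84837341308594) 0.22292785608863977
302 ((602.760498046875, -335.5594787597656), (36.32720947265625, 14.076737403869629), 87.99500274658203) 0.22330870143360979
bath_seat [(array([ 0.611, -0.232,  0.184]), 0.89), (array([ 0.603, -0.335,  0.18 ]), 0.7), (array([ 0.608, -0.129,  0.181]), 0.65)]
carrier [(array([ 0.597, -0.334,  0.054]), 0.61), (array([ 0.604, -0.231,  0.054]), 0.57)]
```

View pics/w6.png

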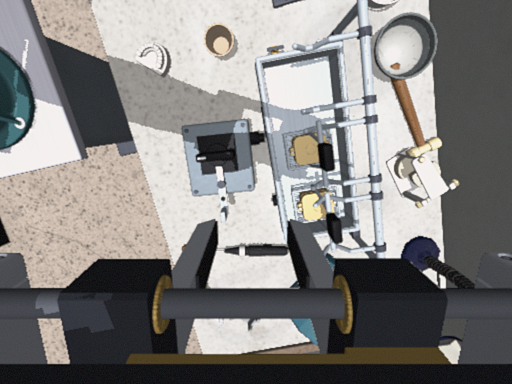

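Both grips are cleanly visible at (325,157) and (334,228), and the measured positions agree with the seats. Going to grip A.

```bash
python3 -c "
from h import *
row([.607,-.2313,.28],87.6)"
```

```text
row [ -0.1  -0.  -10.1] [ 2.5  10.04 13.34]
```

```bash
python3 -m creep '[[0,0,-10,2.5,10,4,0.5],[0,0,-10,2.5,10,4,0.5],[0,0,-10,2.5,10,4,0.5],[0,0,-10,2.5,10,8,0.5],[0,0,-10,2.5,10,12.7,0.5],[0,0,-10,2.5,10,12.7,0.5],[0,0,-10,2.5,10,12.7,0.5],[0,0,-10,2.5,10,12.7,0.5]]'
python3 -c "
from h import *
st();row([.607,-.2313,.187],87.6)"
```

```text
time: 23.07
tool_pos: [0.6075, -0.2319, 0.2908]
ee_rot: [2.265, 2.169, 0.003]
contact_force: [0.7, -0.3, 0.3]
finger_gap: 0.0469
grip_force: 0.0
t 23.0667 [ 0.6075 -0.2319  0.2908] yaw 87.52471908781999 F [ 0.7462 -0.3474  0.3382] gap 0.04693974457456339 0.0
row [ 0.3  0.1 -0.1] [ 0.08 -0.1  10.38]
```

```bash
python3 -m creep '[[0,0,0,0,0,3.5,0.5],[0,0,0,0,0,6.5,0.5],[0,0,0,0,0,9,0.5],[0,0,0,0,0,10.4,0.5],[0,0,0,0,0,10.4,0.5],[0,0,0,0,0,10.4,0.5],[0,0,0,0,0,10.4,0.5]]'
python3 -c "
from h import *
st();row([.607,-.2313,.187],87.6)"
```

```text
time: 23.65
tool_pos: [0.6096, -0.2334, 0.1886]
ee_rot: [2.263, 2.166, 0.005]
contact_force: [-0.7, -0.4, -0.3]
finger_gap: 0.0473
grip_force: 0.0
t 23.65 [ 0.6096 -0.2334  0.1886] yaw 87.487496589515 F [-0.6791 -0.3859 -0.3417] gap 0.0473045591864964 0.0
row [ 0.5  0.2 -0.1] [ 0.2  -0.27  0.16]
```

```bash
python3 -m creep '[[0,0,0,0.2,-0.2,0.1,0.5],[0,0,0,0.2,-0.2,0.1,0.5],[0,0,0,0.2,-0.2,0.1,0],[0,0,0,0.2,-0.2,0.1,0],[0,0,0,0.2,-0.2,0.1,0],[0,0,0,0.2,-0.2,0.1,0],[0,0,0,0.2,-0.2,0.1,0],[0,0,0,0.2,-0.2,0.1,0],[0,0,0,0.2,-0.2,0.1,0]]'
python3 -c "
from h import *
st()"
```

```text
time: 24.4
tool_pos: [0.6053, -0.2302, 0.1815]
ee_rot: [-2.269, -2.172, 0.001]
contact_force: [-0.7, 0.3, 0.0]
finger_gap: 0.0139
grip_force: 30.0
t 24.4 [ 0.6053 -0.2302  0.1815] yaw 87.49364994204106 F [-0.7423  0.3111  0.0207] gap 0.01393097870544125 29.999711215496063
```

```bash
python3 -m creep '[[0,0,0,0,0,-0.7,0],[0,0,0,0,0,-1.5,0],[0,0,0,0,0,-2.5,0],[0,0,0,0,0,-3.5,0],[0,0,0,0,0,-4.5,0],[0,0,0,0,0,-5.5,0],[0,0,0,0,0,-6.3,0],[0,0,0,0,0,-6.8,0],[0,0,0,0,0,-7,0],[0,0,0,0,0,-7,0]]'
python3 -c "
from h import *
st()"
```

```text
time: 25.23
tool_pos: [0.6057, -0.2302, 0.2524]
ee_rot: [2.269, 2.172, 0.001]
contact_force: [0.5, -0.0, -4.7]
finger_gap: 0.014
grip_force: 30.0
t 25.2333 [ 0.6057 -0.2302  0.2524] yaw 87.49614001809924 F [ 0.5183 -0.0035 -4.7217] gap 0.01397238751000394 29.998770654201508
```

```bash
python3 -m creep '[[0,0,0,0,-1,0,0],[0,0,0,0,-2.5,0,0],[0,0,0,0,-4.5,0,0],[0,0,0,0,-6.5,0,0],[0,0,0,0,-8.5,0,0],[0,0,0,0,-10.5,-0.5,0],[0,0,0,0,-11.5,-1.5,0],[0,0,0,0,-12,-2.5,0],[0,0,0,0,-12,-2.5,0],[0,0,0,0,-12,-2.5,0]]'
python3 -c "
from h import *
st();row([.485,.2118,.272],92.65)"
```

```text
time: 26.07
tool_pos: [0.4868, -0.2253, 0.2783]
ee_rot: [2.267, 2.17, 0.002]
contact_force: [-0.4, 0.2, -5.1]
finger_gap: 0.0141
grip_force: 30.0
t 26.0667 [ 0.4868 -0.2253  0.2783] yaw 87.49909061872603 F [-0.4133  0.2049 -5.1447] gap 0.014085071900499289 29.99894231557846
row [ 0.2  0.1 -5.2] [43.66 -2.09  0.55]
```

```bash
python3 -m creep '[[0,0,0,0.5,0,0,0],[0,0,0,1.5,-0.1,0,0],[0,0,-0.5,3,-0.2,0,0],[0,0,-1,5,-0.3,0,0],[0,0,-1.5,7.5,-0.4,0,0],[0,0,-2,10,-0.5,0,0],[0,0,-2.5,12.5,-0.6,0,0],[0,0,-2.5,15,-0.7,0,0],[0,0,-2.5,17.5,-0.8,0,0],[0,0,-2.5,20,-1,0,0],[0,0,-2.5,22.5,-1.1,0,0],[0,0,-2.5,25,-1.2,0,0]]'
python3 -m creep '[[0,0,0,2.5,0,0,0],[0,0,-0.5,5,-0.1,0,0],[0,0,-1,7.5,-0.1,0,0],[0,0,-1.5,10,-0.2,0,0],[0,0,-2,12.5,-0.3,0,0],[0,0,-2.5,15,-0.3,0,0],[0,0,-2.7,17,-0.3,0,0],[0,0,-2.7,18.2,-0.3,0,0],[0,0,-2.7,18.7,-0.3,0,0],[0,0,-2.7,18.7,-0.3,0,0],[0,0,-2.7,18.7,-0.3,0,0]]'
python3 -c "
from h import *
st();row([.485,.2118,.242],92.65)"
```

```text
time: 27.07
tool_pos: [0.4838, 0.0282, 0.2763]
ee_rot: [-2.219, -2.223, 0.0]
contact_force: [0.2, 0.8, -5.0]
finger_gap: 0.0142
grip_force: 30.0
time: 27.98
tool_pos: [0.4813, 0.212, 0.2764]
ee_rot: [2.168, 2.273, -0.002]
contact_force: [0.0, -0.4, -4.5]
finger_gap: 0.014
grip_force: 30.0
t 27.9833 [0.4813 0.212  0.2764] yaw 92.70021538334959 F [ 0.0085 -0.4239 -4.4565] gap 0.014048387688648429 29.998834133148193
row [-0.   0.1  0.1] [-0.04  0.37  3.44]
```

```bash
python3 -c "
from h import *
row([.609,.2183,.242],92.65)"
python3 -m creep '[[0,0,0,0,0,1,0],[0,0,0,0,0.5,2,0],[0,0,0,0,1,3,0],[0,0,0,0,2.5,3.4,0],[0,0,0,0,4.5,3.4,0],[0,0,0,0,6.5,3.4,0],[0,0,0,0,8.5,3.4,0],[0,0,0,0,10,3.4,0],[0,0,0,0,11,3.4,0],[0,0,0,0,11.5,3.4,0],[0,0,0,0,11.5,3.4,0],[0,0,0,0,11.5,3.4,0]]'
python3 - <<'E'
from h import *
st();row([.609,.2183,.242],92.65)
c=arm.read_camera("wrist");save(c,"w7.png")
a=arm.read_camera("scene");save(a,"s7.png")
E
```

```text
row [-0.   0.1  0.1] [ 0.03 12.78  3.44]
time: 28.98
tool_pos: [0.5962, 0.2173, 0.2414]
ee_rot: [-2.169, -2.271, 0.003]
contact_force: [-0.3, -1.1, -4.4]
finger_gap: 0.0142
grip_force: 30.0
t 28.9833 [0.5962 0.2173 0.2414] yaw 92.6544532488152 F [-0.3475 -1.1202 -4.4348] gap 0.014238626873365887 29.998907446861267
row [-0.1  0.   0. ] [ 0.04  1.29 -0.07]
```

View pics/w7.png

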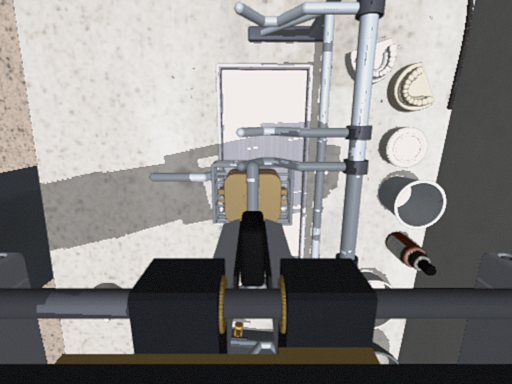

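The carrier hangs level. Its bar end (252,168) is just in front of and above the hook of the middle pair. Advancing 13 mm, then lowering.

```bash
python3 -m creep '[[0,0,0,0,0.6,0,0],[0,0,0,0,1.2,0,0],[0,0,0,0,1.25,0,0],[0,0,0,0,1.25,0.7,0],[0,0,0,0,1.25,1.5,0],[0,0,0,0,1.25,2.3,0],[0,0,0,0,1.25,3.1,0],[0,0,0,0,1.25,3.8,0],[0,0,0,0,1.25,4.4,0],[0,0,0,0,1.25,4.4,0],[0,0,0,0,1.25,4.4,0]]'
python3 - <<'E'
from h import *
st();row([.609,.2183,.1915],92.65)
E
```

```text
time: 30.0
tool_pos: [0.6086, 0.2183, 0.1979]
ee_rot: [-2.168, -2.273, 0.002]
contact_force: [0.3, -0.1, -4.1]
finger_gap: 0.0136
grip_force: 30.0
t 30.0 [0.6086 0.2183 0.1979] yaw 92.69598622092848 F [ 0.2841 -0.059  -4.0703] gap 0.013603083295493054 29.998883306980133
row [-0.1  0.   0. ] [-0.    0.05  0.64]
```

```bash
python3 -m creep '[[0,0,0,0,0,0.2,0],[0,0,0,0,0,0.4,0],[0,0,0,0,0,0.5,0],[0,0,0,0,0,0.6,0],[0,0,0,0,0,0.6,0],[0,0,0,0,0,0.6,0]]'
python3 - <<'E'
from h import *
st()
E
```

```text
time: 30.5
tool_pos: [0.6089, 0.2184, 0.1927]
ee_rot: [2.168, 2.273, -0.0]
contact_force: [-1.0, 1.4, -4.5]
finger_gap: 0.0137
grip_force: 30.0
t 30.5 [0.6089 0.2184 0.1927] yaw 92.69658591498279 F [-1.027   1.435  -4.5306] gap 0.013661406767421449 29.99888151884079
```

Still carrying weight; lowering a little more until unloaded.

```bash
python3 -m creep '[[0,0,0,0,0,0.1,0],[0,0,0,0,0,0.2,0],[0,0,0,0,0,0.2,0],[0,0,0,0,0,0.2,0]]'
python3 -m creep '[[0,0,0,0,0,0.1,0],[0,0,0,0,0,0.1,0],[0,0,0,0,0,0.1,0]]'
```

```text
time: 30.83
tool_pos: [0.6091, 0.2184, 0.1916]
ee_rot: [2.168, 2.272, 0.002]
contact_force: [-0.5, -0.3, -0.5]
finger_gap: 0.0137
grip_force: 30.0
time: 31.08
tool_pos: [0.6092, 0.2185, 0.1914]
ee_rot: [2.168, 2.272, 0.003]
contact_force: [-2.1, -0.7, 4.8]
finger_gap: 0.0138
grip_force: 30.0
```

```bash
python3 -m creep '[[0,0,0,0,0,-0.1,0.5],[0,0,0,0,0,-0.1,0.5],[0,0,0,0,0,-0.1,0.5],[0,0,0,0,0,-0.1,0.5],[0,0,0,0,0,-1,0.5],[0,0,0,0,0,-3,0.5],[0,0,0,0,0,-6,0.5],[0,0,0,0,0,-10,0.5],[0,0,0,0,0,-13,0.5],[0,0,0,0,0,-13,0.5],[0,0,0,0,0,-13,0.5],[0,0,0,0,0,-13,0.5]]'
python3 - <<'E'
from h import *
st();row([.6028,-.3356,.31],87.6)
c=arm.read_camera("wrist");P=pts(c);save(c,"w8.png")
x,y,z=P[...,0],P[...,1],P[...,2]
s=(z>.215)&(z<.24)&(x>.58)&(x<.635)&(y>.15)&(y<.3)
n,L=cv2.connectedComponents(s.astype(np.uint8))
for i in range(1,n):
    q=P[L==i]
    if len(q)>30: print(len(q),cv2.minAreaRect((q[:,:2]*1000).astype(np.float32)),q[:,2].max())
c=arm.read_camera("scene")
print([(np.round(d["at"],3),round(d["score"],2)) for d in arm.spot_point("scene","carrier")])
E
```

```text
time: 32.08
tool_pos: [0.6089, 0.2184, 0.3192]
ee_rot: [-2.169, -2.273, 0.001]
contact_force: [-0.4, 0.4, -1.1]
finger_gap: 0.0467
grip_force: 0.0
t 32.0833 [0.6089 0.2184 0.3192] yaw 92.69363470703267 F [-0.4451  0.4412 -1.1062] gap 0.046733360326524406 0.0
row [-0.   0.   5.1] [-55.31  -3.21   0.93]
506 ((609.3306884765625, 217.73443603515625), (13.32968807220459, 35.21121597290039), 2.551726818084717) 0.23306020436067598
[(array([0.608, 0.223, 0.068]), 0.71), (array([ 0.438, -0.218, -0.   ]), 0.49)]
```

```bash
python3 -m creep '[[0,0,5,-55.3,-3.2,0,0.5],[0,0,5,-55.3,-3.2,0,0.5],[0,0,5,-55.3,-3.2,0,0.5],[0,0,5,-55.3,-3.2,0,0.5],[0,0,5,-55.3,-3.2,0,0.5],[0,0,5,-55.3,-3.2,0,0.5],[0,0,5,-55.3,-3.2,0,0.5],[0,0,5,-55.3,-3.2,0,0.5],[0,0,5,-55.3,-3.2,0,0.5],[0,0,5,-55.3,-3.2,0,0.5],[0,0,5,-55.3,-3.2,0,0.5],[0,0,5,-55.3,-3.2,0,0.5]]'
python3 -c "
from h import *
row([.6028,-.3356,.31],87.6)"
```

```text
time: 33.23
tool_pos: [0.6027, -0.2834, 0.3179]
ee_rot: [-2.264, -2.174, 0.001]
contact_force: [0.8, 0.1, 0.0]
finger_gap: 0.0471
grip_force: 0.0
row [-0.1 -0.1  0.1] [-5.22  0.22  0.79]
```

```bash
python3 -m creep '[[0,0,0,-3,0.1,0,0.5],[0,0,0,-5.2,0.1,0,0.5],[0,0,0,-5.2,0.1,2,0.5],[0,0,0,-5.2,0.1,4,0.5],[0,0,0,-5.2,0.1,4,0.5],[0,0,0,-5.2,0.1,4,0.5]]'
python3 -c "
from h import *
st();row([.6028,-.3356,.183],87.6)"
```

```text
time: 33.73
tool_pos: [0.6015, -0.3331, 0.2764]
ee_rot: [-2.261, -2.172, 0.002]
contact_force: [0.3, 0.5, 0.5]
finger_gap: 0.0472
grip_force: 0.0
t 33.7333 [ 0.6015 -0.3331  0.2764] yaw 87.6840555497384 F [0.3248 0.4544 0.4657] gap 0.047160682048792674 0.0
row [-0.3 -0.2  0.1] [-0.27  0.19  9.34]
```

```bash
python3 -m creep '[[0,0,0,-0.2,0.1,3,0.5],[0,0,0,-0.2,0.1,6,0.5],[0,0,0,-0.2,0.1,8.3,0.5],[0,0,0,-0.2,0.1,9.3,0.5],[0,0,0,-0.2,0.1,9.3,0.5],[0,0,0,-0.2,0.1,9.3,0.5],[0,0,0,-0.2,0.1,9.3,0.5],[0,0,0,-0.2,0.1,9.3,0.5]]'
python3 -c "
from h import *
st();row([.6028,-.3356,.183],87.6)"
```

```text
time: 34.4
tool_pos: [0.6044, -0.3362, 0.1899]
ee_rot: [2.262, 2.173, 0.002]
contact_force: [-0.4, 0.1, 0.4]
finger_gap: 0.0471
grip_force: 0.0
t 34.4 [ 0.6044 -0.3362  0.1899] yaw 87.70475382847499 F [-0.422   0.123   0.3542] gap 0.047108782962755856 0.0
row [0.2 0.2 0.1] [ 0.06 -0.17  0.69]
```

```bash
python3 -m creep '[[0,0,0,0,-0.1,0.2,0.5],[0,0,0,0,-0.1,0.2,0.5],[0,0,0,0,-0.1,0.2,0],[0,0,0,0,-0.1,0.2,0],[0,0,0,0,-0.1,0.2,0],[0,0,0,0,-0.1,0.2,0],[0,0,0,0,-0.1,0.2,0],[0,0,0,0,-0.1,0.2,0],[0,0,0,0,-0.1,0.2,0]]'
python3 -c "
from h import *
st()"
```

```text
time: 35.15
tool_pos: [0.6022, -0.3356, 0.1846]
ee_rot: [-2.265, -2.176, 0.001]
contact_force: [0.1, -0.3, 0.1]
finger_gap: 0.0139
grip_force: 30.0
t 35.15 [ 0.6022 -0.3356  0.1846] yaw 87.70065720245546 F [ 0.0596 -0.344   0.1404] gap 0.013879250218573976 30.00400811433792
```

```bash
python3 -m creep '[[0,0,0,0,0,-0.7,0],[0,0,0,0,0,-1.5,0],[0,0,0,0,0,-2.5,0],[0,0,0,0,0,-3.5,0],[0,0,0,0,0,-4.5,0],[0,0,0,0,0,-5.5,0],[0,0,0,0,0,-6.3,0],[0,0,0,0,0,-6.8,0],[0,0,0,0,0,-7,0],[0,0,0,0,0,-7,0]]'
python3 -m creep '[[0,0,0,0,-1,0,0],[0,0,0,0,-2.5,0,0],[0,0,0,0,-4.5,0,0],[0,0,0,0,-6.5,0,0],[0,0,0,0,-8.5,0,0],[0,0,0,0,-10.5,-0.5,0],[0,0,0,0,-11.5,-1.5,0],[0,0,0,0,-12,-2.5,0],[0,0,0,0,-12,-2.5,0],[0,0,0,0,-12,-2.5,0]]'
python3 -c "
from h import *
st();row([.485,.107,.275],92.65)"
```

```text
time: 35.98
tool_pos: [0.6025, -0.3357, 0.2555]
ee_rot: [2.265, 2.175, 0.0]
contact_force: [0.1, 0.1, -4.2]
finger_gap: 0.0137
grip_force: 30.0
time: 36.82
tool_pos: [0.4836, -0.3312, 0.2814]
ee_rot: [2.262, 2.174, 0.002]
contact_force: [-0.7, 0.1, -5.4]
finger_gap: 0.0142
grip_force: 30.0
t 36.8167 [ 0.4836 -0.3312  0.2814] yaw 87.70607645967736 F [-0.7013  0.0673 -5.3699] gap 0.01415036072567852 29.998677670955658
row [ 0.2  0.1 -4.9] [43.8  -1.61  0.54]
```

```bash
python3 -m creep '[[0,0,0,0.5,0,0,0],[0,0,0,1.5,-0.1,0,0],[0,0,-0.5,3,-0.2,0,0],[0,0,-1,5,-0.3,0,0],[0,0,-1.5,7.5,-0.4,0,0],[0,0,-2,10,-0.5,0,0],[0,0,-2.5,12.5,-0.6,0,0],[0,0,-2.5,15,-0.7,0,0],[0,0,-2.5,17.5,-0.8,0,0],[0,0,-2.5,20,-0.9,0,0],[0,0,-2.5,22.5,-1,0,0],[0,0,-2.5,25,-1.1,0,0]]'
python3 -m creep '[[0,0,0,2.5,0,0,0],[0,0,-0.5,5,0,0,0],[0,0,-1,7.5,0,0,0],[0,0,-1.5,10,0,0,0],[0,0,-2,12.5,0,0,0],[0,0,-2.4,15,0,0,0],[0,0,-2.4,17,0.1,0,0],[0,0,-2.4,18.3,0.1,0,0],[0,0,-2.4,18.8,0.1,0,0],[0,0,-2.4,18.8,0.1,0,0],[0,0,-2.4,18.8,0.1,0,0]]'
python3 -c "
from h import *
st();row([.6138,.1126,.245],92.65)"
```

```text
time: 37.82
tool_pos: [0.4808, -0.0776, 0.2794]
ee_rot: [-2.215, -2.227, -0.0]
contact_force: [0.3, 0.0, -4.4]
finger_gap: 0.0136
grip_force: 30.0
time: 38.73
tool_pos: [0.4814, 0.1077, 0.2794]
ee_rot: [2.169, 2.272, -0.001]
contact_force: [0.2, 0.5, -4.2]
finger_gap: 0.0138
grip_force: 30.0
t 38.7333 [0.4814 0.1077 0.2794] yaw 92.65696026575186 F [ 0.1976  0.5481 -4.1774] gap 0.0138066929442805 29.99851942062378
row [-0.  0.  0.] [-0.12 13.25  3.44]
```

```bash
python3 -m creep '[[0,0,0,-0.1,0,1,0],[0,0,0,-0.1,0.5,2,0],[0,0,0,-0.1,1,3,0],[0,0,0,-0.1,2.5,3.4,0],[0,0,0,-0.1,4.5,3.4,0],[0,0,0,-0.1,6.5,3.4,0],[0,0,0,-0.1,8.5,3.4,0],[0,0,0,-0.1,10.5,3.4,0],[0,0,0,-0.1,12,3.4,0],[0,0,0,-0.1,13,3.4,0],[0,0,0,-0.1,13.2,3.4,0],[0,0,0,-0.1,13.2,3.4,0]]'
python3 -c "
from h import *
st();row([.6138,.1126,.198],92.65)"
```

```text
time: 39.73
tool_pos: [0.614, 0.1117, 0.2432]
ee_rot: [-2.17, -2.268, 0.004]
contact_force: [0.4, -0.1, -5.0]
finger_gap: 0.0137
grip_force: 30.0
t 39.7333 [0.614  0.1117 0.2432] yaw 92.52787628813188 F [ 0.3875 -0.1014 -4.9754] gap 0.013747755089262287 29.99854803085327
row [-0.2  0.  -0.1] [ 0.09 -0.    4.52]
```

```bash
python3 -m creep '[[0,0,0,0.1,0,0.7,0],[0,0,0,0.1,0,1.5,0],[0,0,0,0.1,0,2.3,0],[0,0,0,0.1,0,3.1,0],[0,0,0,0.1,0,3.8,0],[0,0,0,0.1,0,4.4,0],[0,0,0,0.1,0,4.6,0],[0,0,0,0.1,0,4.7,0],[0,0,0,0.1,0,4.7,0],[0,0,0,0.1,0,4.7,0]]'
python3 -c "
from h import *
st()"
```

```text
time: 40.57
tool_pos: [0.614, 0.1135, 0.1992]
ee_rot: [2.17, 2.271, 0.001]
contact_force: [0.2, 1.1, -4.5]
finger_gap: 0.0143
grip_force: 30.0
t 40.5667 [0.614  0.1135 0.1992] yaw 92.59897075905731 F [ 0.1876  1.0924 -4.535 ] gap 0.014343395731466231 29.998560547828674
```

```bash
python3 -m creep '[[0,0,0,0,0,0.2,0],[0,0,0,0,0,0.4,0],[0,0,0,0,0,0.5,0],[0,0,0,0,0,0.5,0],[0,0,0,0,0,0.5,0]]'
python3 -m creep '[[0,0,0,0,0,0.1,0],[0,0,0,0,0,0.1,0],[0,0,0,0,0,0.1,0]]'
```

```text
time: 40.98
tool_pos: [0.6141, 0.1135, 0.1946]
ee_rot: [2.17, 2.27, 0.002]
contact_force: [-0.4, -0.1, -1.5]
finger_gap: 0.0136
grip_force: 30.0
time: 41.23
tool_pos: [0.6141, 0.1135, 0.1944]
ee_rot: [2.169, 2.27, 0.003]
contact_force: [-1.9, -0.9, 5.3]
finger_gap: 0.0143
grip_force: 30.0
```

Seated. Release, rise, and pull back to the view pose for a check.

```bash
python3 -m creep '[[0,0,0,0,0,-0.1,0.5],[0,0,0,0,0,-0.1,0.5],[0,0,0,0,0,-0.1,0.5],[0,0,0,0,0,-0.1,0.5],[0,0,0,0,0,-1,0.5],[0,0,0,0,0,-3,0.5],[0,0,0,0,0,-6,0.5],[0,0,0,0,0,-10,0.5],[0,0,0,0,0,-14,0.5],[0,0,0,0,-3,-17,0.5],[0,0,0,0,-6,-20,0.5],[0,0,0,0,-9,-22,0.5]]'
python3 -c "
from h import *
st();row([.433,.205,.42],3)"
```

```text
time: 42.23
tool_pos: [0.5234, 0.1093, 0.4156]
ee_rot: [2.169, 2.269, 0.004]
contact_force: [0.3, 0.7, 0.6]
finger_gap: 0.0472
grip_force: 0.0
t 42.2333 [0.5234 0.1093 0.4156] yaw 92.5822859013408 F [0.3334 0.6832 0.628 ] gap 0.04718815371040229 0.0
row [ 0.1 -0.1 89.6] [ 9.97 -8.6  -0.47]
```

```bash
python3 -m creep '[[0,0,89.6,10,-8.6,-0.5,0.5],[0,0,89.6,10,-8.6,-0.5,0.5],[0,0,89.6,10,-8.6,-0.5,0.5],[0,0,89.6,10,-8.6,-0.5,0.5],[0,0,89.6,10,-8.6,-0.5,0.5],[0,0,89.6,10,-8.6,-0.5,0.5],[0,0,89.6,10,-8.6,-0.5,0.5],[0,0,89.6,10,-8.6,-0.5,0.5],[0,0,89.6,10,-8.6,-0.5,0.5],[0,0,89.6,10,-8.6,-0.5,0.5],[0,0,89.6,10,-8.6,-0.5,0.5],[0,0,89.6,10,-8.6,-0.5,0.5]]'
cat > chk.py <<'E'
from h import *
st()
c=arm.read_camera("wrist");P=pts(c);save(c,"w9.png")
x,y,z=P[...,0],P[...,1],P[...,2]
th=np.radians(2.65);ex=np.array([np.cos(th),np.sin(th)]);ey=np.array([-ex[1],ex[0]])
d=P[...,:2]-[.609,.2175];X=d@ex;Y=d@ey
s=(z>.008)&(z<.024)&(abs(X)<.12)&(abs(Y)<.2)
for nm,k in(("right",s&(Y<-.1)),("left",s&(Y>.1))):
    if k.sum(): print(nm,k.sum(),np.percentile(Y[k],[1,50,99]))
k=s&(X<-.03);print("front",k.sum(),np.percentile(X[k],[1,50,99]) if k.sum() else 0)
s=(z>.04)&(z<.054)&(X<-.06)&(X>-.2)&(abs(Y)<.08);print("handle",s.sum(),np.median(Y[s]),X[s].min(),np.polyfit(X[s],Y[s],1))
s=(z>.217)&(z<.24)&(abs(X)<.03)&(abs(Y)<.2)
n,L=cv2.connectedComponents(s.astype(np.uint8))
for i in range(1,n):
    q=P[L==i]
    if len(q)>30: print(len(q),cv2.minAreaRect((q[:,:2]*1000).astype(np.float32)),q[:,2].max())
E
python3 chk.py
```

```text
time: 43.23
tool_pos: [0.4333, 0.2054, 0.4183]
ee_rot: [-3.135, -0.208, -0.001]
contact_force: [-0.4, 0.0, -0.5]
finger_gap: 0.0471
grip_force: 0.0
t 43.2333 [0.4333 0.2054 0.4183] yaw 7.590061153215978 F [-0.4198  0.007  -0.5008] gap 0.04710194756523376 0.0
right 505 [-0.1931 -0.1801 -0.1024]
left 996 [0.1029 0.1757 0.1923]
front 585 [-0.0672 -0.0594 -0.033 ]
handle 274 -0.0014550102456450218 -0.15362205600850307 [-0.0025 -0.0017]
468 ((608.7877807617188, 216.92352294921875), (14.214765548706055, 35.722503662109375), 2.5709028244018555) 0.23317527350949008
476 ((613.5352783203125, 113.54319763183594), (13.96570110321045, 36.25180435180664), 2.3495960235595703) 0.2340286535372403
```

View pics/w9.png

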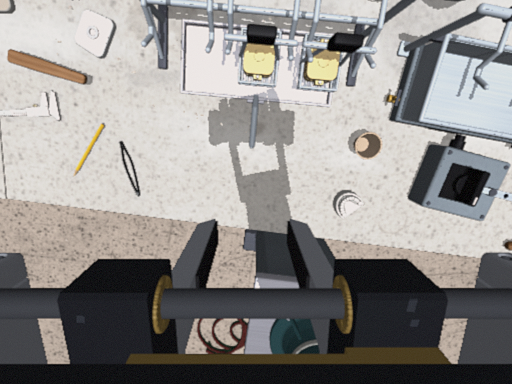

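Both carriers hang level on the middle and right hook pairs (grips at 262,35 and 345,42). The tray is square under the rack (255,60), the bath is empty, and the hasp is out. Handing in.

```bash
python3 -c "
from plant import arm
print(arm.job_done())"
```

```text
the job is handed in; nothing more can be done
None
```

The job is done and handed in at about 43 s: the isolator is off and the hasp fully out. The tray is square under the rack to within about 2 mm and was not knocked aside. Both carriers (only two were in the bath) hang on the rack's middle and right hook pairs.

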